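# Hold a lid hinge leaf in line with the case's sprung hinge pins

## Task

On the blue instrument case, press the sprung release lever down until it clicks over and stays down by itself, so that both hinge pins draw back out of the gap between the two fixed knuckles. Then pick up the loose hinge leaf with the single knuckle (not the one with two) and bring its knuckle down between the fixed knuckles so that all the holes line up, in the middle of the gap and square, ready for the pins. Finish while still holding it there in the gripper, in the air and not touching the case, with the lever still down; leave everything else on the bench where it is.

Things in the scene. Friction and masses are not known exactly. Their poses are not given: they have to be found in the camera images.
- gap_centre (a point): On the hinge axis, 85 mm above the bench, mid-way between the case's two fixed steel knuckles (OD 24, hole 14, 20 long, at y 19..39 and -39..-19 mm). The 38 wide gap is open above, below and on the near side. Axes: y along the hinge axis, x level into the case, z up. The case stands 18 mm off in +x, its top 12 mm below the axis; the fixed leaf's plate lies on it.
- pin_l (a joint): Draw-back of the +y hinge pin (the -y one moves alike), in m: 0 = out, with the lever up: an 8 mm steel pin with a pointed nose then sticks out 12 mm from each fixed knuckle and blocks the gap; 0.016 = drawn back inside the knuckle, with the lever down.
- lever (a joint): Release lever on the near face of the case, angle in rad: 0 = up (as it starts), 0.52 = down on its stop. A spring pushes it up (at most about 12 N at the pad) until about 0.39 rad; past that it goes over centre and stays down at 0.52 by itself. Lifting it again takes some 4 N at the pad.
- lever_pad (a point): Centre of the upper face of the lever's black rubber pad (30 wide, 32 long), 112 mm to the +y side of the gap centre, on the near (-x) side of the case. It moves with the lever: 82 mm above the bench and 63 mm from the hinge axis when up (sloping up away from the case, 0.25 rad), 45 mm up when down (sloping down, 0.27 rad). Nothing is under it.
- leaf_flange (a point): Centre of the upright flange (8 thick in x, 60 wide in y, 50 high) of the loose single-knuckle leaf, bare aluminium, about 0.16 kg: grip it here. It is 31 mm above the leaf's underside; the flange tops out at 56. The leaf lies flat on a plate 6 thick, 60 wide, x -18..27 mm, then a web 30 wide to the knuckle at +x. Axes: x flange to knuckle, z up.
- leaf_knuckle (a point): Centre of the loose leaf's single knuckle, on its hole's axis (along y): OD 24, hole 14, 30 long; 45 mm in +x of the flange's centre and 12 mm above the leaf's underside. Same axes as the flange. It belongs on gap_centre, with the leaf's x pointing into the case.
- leaf: The loose single-knuckle hinge leaf as a whole; origin on its underside below the flange.
- case: Blue instrument case fixed to the bench, box 150 deep x 290 wide x 73 high, knuckles at its near (robot-side) top edge. Origin on the bench 85 mm below gap_centre, same axes. Terminals on top: 10 mm above the hinge axis, 77 mm or more behind it. Grey pin housings at y 52..82 and -82..-52 mm reach 13.5 mm to the near side of the axis and 12 mm above it.
- twin_flange (a point): Bystander: flange centre of the other loose hinge leaf, the same but for two short knuckles (15 long) at the two ends of its edge. Leave it.
- screwdriver_grip (a point): Bystander: handle of a screwdriver lying on the bench.
- wrench_grip (a point): Bystander: handle of a wrench lying on the bench.
- spool_mid (a point): Bystander: middle of a grey spool, 56 diameter, 48 high, standing.
- jar_mid (a point): Bystander: middle of a small amber jar with a white lid, 54 diameter, 70 high, standing.
- meter_mid (a point): Bystander: middle of a black hand-held meter, 150 x 75 x 35, lying flat.
Things that resemble listed ones, but are neither listed nor needed, are in the scene too. What is shaped like the leaf but purple is not meant.

How it is judged (in metres and radians):
On the way, in this order (a step that is already met when the one before it is completed fails the run):
1. the lever is right down and stays there with the robot off it (value of joint lever above 0.45 rad and contact force between each of the fingers, the arm and lever below 0.3 N), for 0.3 s.
2. the single-knuckle leaf is gripped and lifted off the bench, the lever still down (value of joint lever above 0.45 rad and contact force between the fingers and leaf above 2 N and height (world z) of leaf above 0.03 m), for 0.2 s.
At the end, for the whole second after the job is handed in: Lever still down (over 0.45 rad). The gripper alone (over 2 N) holds the single-knuckle leaf still in the air: knuckle centre within 4 mm of the gap centre along the axis, to and fro and in height, hole within 0.1 rad of the hinge axis, under 1 N against the case (all of step 2 and x of leaf_knuckle in the frame of gap_centre between -0.004 and 0.004 m and z of leaf_knuckle in the frame of gap_centre between -0.004 and 0.004 m and y of leaf_knuckle in the frame of gap_centre between -0.004 and 0.004 m and angle between the y axis of leaf_knuckle and the y axis of gap_centre, either way round below 0.1 rad and contact force between leaf and case below 1 N and linear speed of leaf below 0.02 m/s); the arm keeps its last pose, push and grip.
It fails at once if a bystander is pushed more than 20 mm from its place (distance of any of twin_flange, screwdriver_grip, wrench_grip, spool_mid, jar_mid, meter_mid from where it was at the start of the episode above 0.02 m).
It also fails if it takes over 46 s, if anything falls off the work surface, if the arm or the gripper's body presses on something with over 40 N, if the wrist force passes 120 N, or if a joint passes its speed limit or range.

## Robot

A 6-joint arm with a two-finger parallel gripper is mounted at the origin on the work surface. World frame = base frame: x ahead of the robot, y to its left, z up, the work surface at z = 0. Lengths are in mm, angles in rad, forces in N, time in s.
With the tool pointing down it reaches from about 350 to 725 mm from the base axis. Payload 6 kg.
Tool frame: the origin (TCP) lies where the fingers leave the gripper's body, on its centre line; the fingertips stand 73 mm ahead of it and the grasp point (between the pads) lies bot.grip_point_offset ahead of it (bot.grip_point_offset is the distance from the TCP to the grasp point, in mm); y points along the fingers, x is the direction in which the jaws open and shut, and the axes are right-handed (so a half turn about y gives the same grasp; the last joint's range is limited). The gripper opens to 85 mm and grips with 20 to 120 N. Pads are 22 mm wide; open, the fingers measure 114 mm over their backs; the gripper's body (76 mm by 85 mm) begins 54 mm behind the grasp point. The pads swing forward as they close: fully open they stand 13 mm farther back than shut.
Start: joints at [-0.939, 0.04, 0.085, 0, -1.615, -0.334], TCP at [176.064, -573.571, 303.861] pointing down, gripper open.
Joint ranges: [-2.56, 2.56], [-1.29, 2.01], [-1.08, 1.49], [-3.29, 1.98], [-2.81, -0.18], [-2.99, 2.99]. Speed limits (rad/s): [2.57, 2.57, 3.01, 3.14, 3.14, 3.14].

## Interface

Orientations are given as a unit quaternion [w, x, y, z].
In Python, from rig import telemetry, snapshot, bot gives the robot as it stands.
- The arm moves only by the tool servo_tool, never from a script. Its argument "motion" is text: rows parted by semicolons, each of 7 numbers parted by spaces: the turn, a rotation vector about the tool's x, y, z in degrees, then the shift along the tool's x, y, z in mm, then the finger opening in mm, from 0 to 85.4. In form: ax ay az dx dy dz claw; .... A call has 1 to 8 rows; each row is the pose to reach, as a shift and turn from the pose commanded when the call began, along the tool's axes at that moment; what a row does not reach only later rows make up. A row lasts 1/12 s, in which the tool goes at most 41.7 mm and 7.16 degrees, less where a joint would pass 70% of its speed; a pose out of reach is approached as far as the arm can. A call with a gripper value outside its range is refused whole. The fingers move at their own pace and stop on an object; the grip force is fixed at half the most. Time passes only in rows, so rows that repeat a pose let the fingers close. It gives the time, the measured TCP pose, the force and the opening at its end, in the units of the state.
- telemetry.observe(): the state, without advancing time (a new reading comes with each control period).
- snapshot(name): name is "side" or "top"; returns a dict with "img" (384x512x3 uint8, red, green, blue), "fx", "fy", "cx", "cy" (pixels), "pose" (4x4, takes a point from camera to world coordinates). Camera axes: x right, y up, looking along -z (the intrinsics and any distortion apply to the point x, -y, -z); pixel columns grow to the right and rows downward; lengths in mm; the calibration is good to about 2 mm. A picture is of the moment at which its call begins. There is no depth.
- bot.close_job(): hands the job in, once; it reports no verdict.
The state is a dict: "t": time; "qpos": joint angles; "joint_velocities": joint speeds; "joint_torque": joint torques, N m; "ee_pos": TCP position; "ee_rot": TCP orientation; "ft_force": force on the tool from outside, world axes, zero at the start; "torque": the same for the moment, N m; "finger_gap": finger opening in mm.
Only numpy, scipy, OpenCV 4.12 (cv2) and the standard library are available. Lean on these libraries where they do the work, as an engineer would, in place of code of your own. Each camera call takes 0.05 s, during which the arm holds its last target.

## Working session

There is one attempt and no reset: what is moved stays moved. The work goes in short steps, Python scripts to look and compute and a tool call to move; the robot and the scene stay as the last step left them, time stands still between calls to the robot, and variables do not carry over. Pictures are saved under pics/ and viewed, and the job is handed in when it is done.

Besides the shell and the picture viewer there is one more tool, called in YAML: its name, and indented under it one key for each argument. servo_tool: Moves the arm, as the interface text tells. Its arguments: {"type":"object","properties":{"motion":{"type":"string"}},"required":["motion"]}

```bash
ls; mkdir -p pics
python3 - <<'E'
from rig import telemetry, snapshot, bot
import cv2
print(telemetry.observe(), bot.grip_point_offset)
for n in ("side","top"):
    s=snapshot(n); cv2.imwrite(f"pics/{n}0.png",s["img"][:,:,::-1]); print({k:v for k,v in s.items() if k!="img"})
E
```

```text
pics
{'t': 0.0, 'qpos': array([-9.39304010e-01,  4.08289498e-02,  8.38114467e-02, -4.98810465e-04,
       -1.61548567e+00, -3.33670492e-01]), 'joint_velocities': array([ 0.00093603,  0.00105718, -0.00027562, -0.00021098, -0.00091575,
       -0.00057631]), 'joint_torque': array([-8.92172557e-05, -3.68195558e+01,  3.47415447e+01,  6.93258002e+00,
       -5.51250880e-03,  6.05736432e-05]), 'ee_pos': array([ 176.0865915 , -573.3737846 ,  302.86248847]), 'ee_rot': array([-0.42080311,  0.41975618,  0.56899971, -0.56830345]), 'ft_force': array([-0.5736098 ,  0.87848624, -0.62240952]), 'torque': array([ 0.01244649, -0.00133815,  0.01139424]), 'finger_gap': 85.432669601746} 53.900000000000006
{'fx': 473.1424346691556, 'fy': 473.1424346691556, 'cx': 256.78635683229265, 'cy': 191.77624374853016, 'pose': array([[-8.91998648e-01,  3.14264272e-01, -3.24925191e-01,
        -1.02154477e+02],
       [-4.52012095e-01, -6.12391528e-01,  6.48584368e-01,
         1.10415816e+03],
       [ 4.84546053e-03,  7.25406496e-01,  6.88303667e-01,
         1.24035597e+03],
       [ 0.00000000e+00,  0.00000000e+00,  0.00000000e+00,
         1.00000000e+00]])}
{'fx': 430.8367947877312, 'fy': 430.8367947877312, 'cx': 262.2398013892905, 'cy': 187.05218138741103, 'pose': array([[ 2.46613659e-02,  9.85538767e-01, -1.67645924e-01,
         2.00359017e+02],
       [-9.99656466e-01,  2.57999360e-02,  4.61653504e-03,
         1.86886723e+01],
       [ 8.87502837e-03,  1.67474482e-01,  9.85836463e-01,
         1.46099965e+03],
       [ 0.00000000e+00,  0.00000000e+00,  0.00000000e+00,
         1.00000000e+00]])}
```

View images.

View pics/side0.png

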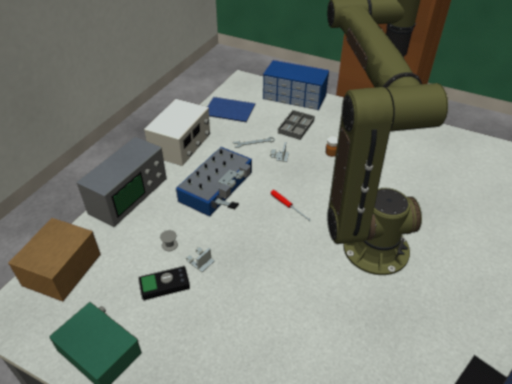

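View pics/top0.png

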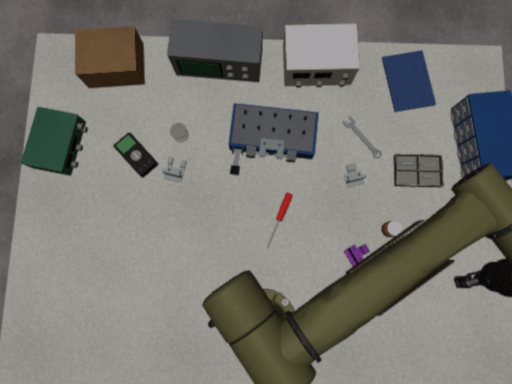

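Run:
```python
import cv2,numpy as np
t=cv2.imread("pics/top0.png"); s=cv2.imread("pics/side0.png")
z=lambda im,x,y,w,h,f:cv2.resize(im[y:y+h,x:x+w],None,fx=f,fy=f,interpolation=cv2.INTER_CUBIC)
cv2.imwrite("pics/za.png",z(t,220,95,110,85,7))
cv2.imwrite("pics/zb.png",np.vstack([np.hstack([z(t,150,145,50,45,7),z(t,330,150,50,45,7)]),np.hstack([z(s,180,235,50,45,7),z(s,260,130,50,45,7)])])[:, :])
cv2.imwrite("pics/zc.png",z(s,170,140,100,80,7))
```

```text
(no output)
```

View pics/za.png

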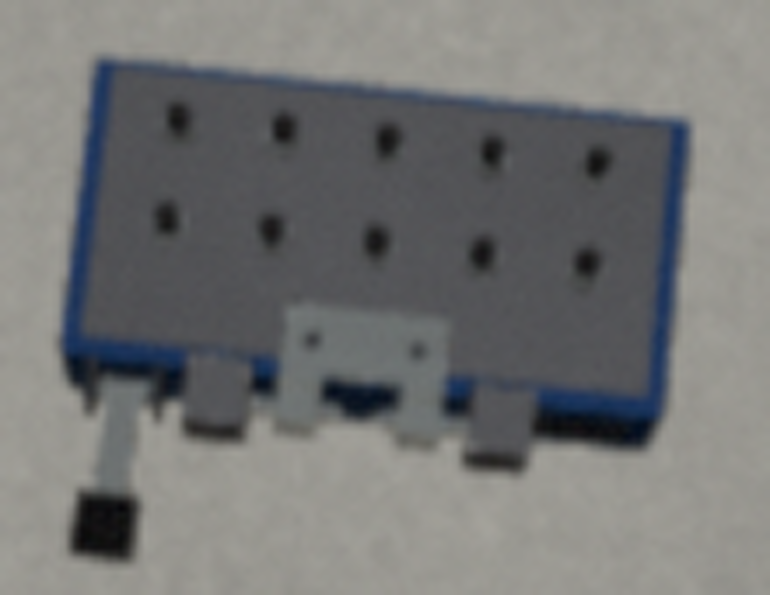

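View pics/zb.png

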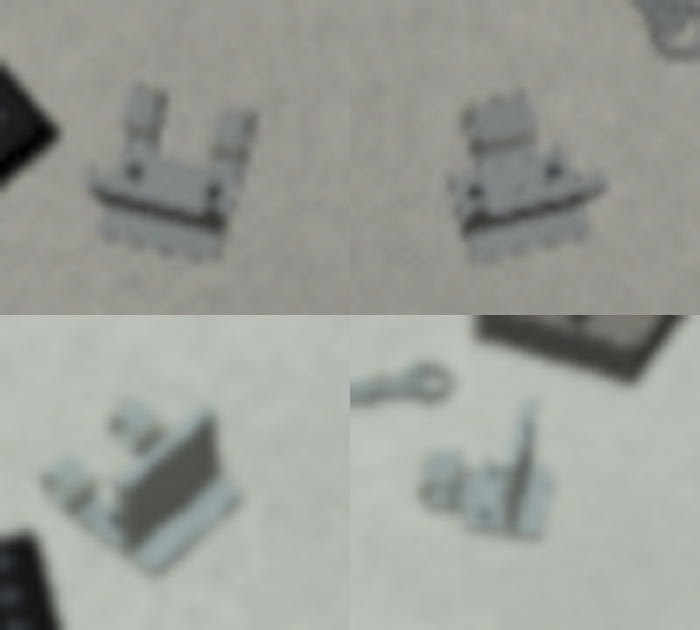

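View pics/zc.png

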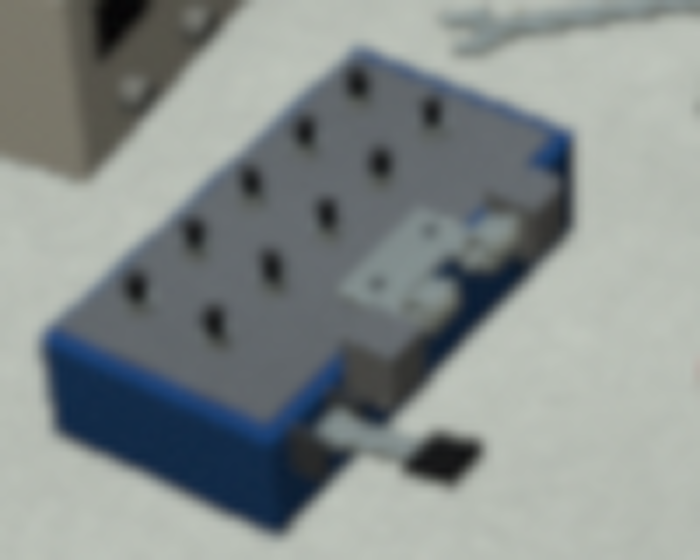

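```bash
cat > h.py <<'E'
import cv2,numpy as np
from scipy.optimize import least_squares
from rig import telemetry, snapshot, bot
def load():
    return {n:snapshot(n) for n in("side","top")}
def proj(s,P):
    P=np.atleast_2d(P); T=np.linalg.inv(s["pose"]); c=P@T[:3,:3].T+T[:3,3]
    return np.c_[s["cx"]+s["fx"]*c[:,0]/-c[:,2], s["cy"]-s["fy"]*c[:,1]/-c[:,2]]
def place(p,L,z0=0):
    x,y,a=p[:3]; L=np.atleast_2d(np.array(L,float)); c,s=np.cos(a),np.sin(a)
    return np.c_[x+c*L[:,0]-s*L[:,1], y+s*L[:,0]+c*L[:,1], L[:,2]+z0]
def box(x0,x1,y0,y1,z0,z1):
    v=[(x,y,z) for x in(x0,x1) for y in(y0,y1) for z in(z0,z1)]
    e=[(i,j) for i in range(8) for j in range(i) if sum(a!=b for a,b in zip(v[i],v[j]))==1]
    return [(v[i],v[j]) for i,j in e]
def cyl(x,z,r,y0,y1,n=24):
    o=[]
    for k in range(n):
        a,b=2*np.pi*k/n,2*np.pi*(k+1)/n
        for y in(y0,y1): o.append(((x+r*np.cos(a),y,z+r*np.sin(a)),(x+r*np.cos(b),y,z+r*np.sin(b))))
    return o
LEAF=box(-18,27,-30,30,0,6)+box(-4,4,-30,30,6,56)+box(27,45,-15,15,3,9)+cyl(45,12,12,-15,15)
CASE=box(18,168,-145,145,0,73)+cyl(0,85,12,19,39)+cyl(0,85,12,-39,-19)+box(-13.5,18,52,82,73,97)+box(-13.5,18,-82,-52,73,97)
def overlay(s,edges,x,y,w,h,f,fn,col=(0,0,255)):
    im=s["img"][:,:,::-1]
    im=cv2.resize(im[y:y+h,x:x+w],None,fx=f,fy=f,interpolation=cv2.INTER_CUBIC)
    raw=im.copy()
    for a,b in edges:
        q=(proj(s,np.array([a,b]))-[x,y]+.5)*f-.5
        cv2.line(im,*[tuple(int(v) for v in np.round(r*8)) for r in q],col,1,cv2.LINE_AA,3)
    cv2.imwrite(fn,np.hstack([raw,im])); return
def tf(p,E,z0=0): return [tuple(place(p,e,z0)) for e in E]
E
python3 - <<'E'
from h import *
S=load()
u=lambda X,Y,x,y:((X+.5)/7-.5+x,(Y+.5)/7-.5+y)
T=np.array([u(a,b,220,95) for a,b in[(100,60),(688,122),(657,413),(69,352)]])
LT=[(168,145,73),(168,-145,73),(18,-145,73),(18,145,73)]
D=np.array([u(a,b,170,140) for a,b in[(45,340),(275,435),(572,135),(360,48),(278,530),(60,435)]])
LD=[(168,145,73),(18,145,73),(18,-145,73),(168,-145,73),(18,145,0),(168,145,0)]
f1=lambda p:(proj(S["top"],place(p,LT))-T).ravel()
f2=lambda p:(proj(S["side"],place(p,LD))-D).ravel()
for f in(f1,f2,lambda p:np.r_[f1(p),f2(p)]):
    r=least_squares(f,[500,0,0]); print(r.x,np.round(r.fun.reshape(-1,2),1).tolist())
p=r.x; np.save("case0.npy",p)
overlay(S["top"],tf(p,CASE),225,98,100,70,4,"pics/c1.png"); overlay(S["side"],tf(p,CASE),170,140,95,80,4,"pics/c2.png")
overlay(S["top"],[],330,155,50,40,8,"pics/l1.png");overlay(S["side"],[],260,130,50,45,8,"pics/l2.png")
E
```

```text
[ 5.44499014e+02 -1.34428130e+01 -8.10087468e-02] [[-0.7, -0.7], [0.8, -0.6], [1.4, 0.8], [-1.5, 0.4]]
[ 5.43716326e+02 -1.33370791e+01 -7.95703665e-02] [[-0.9, -0.9], [0.0, 0.9], [1.3, -1.1], [-0.3, -1.2], [0.9, 1.7], [-0.9, -0.1]]
[ 5.44110570e+02 -1.35114655e+01 -7.99040754e-02] [[-0.7, -0.5], [0.7, -0.6], [1.4, 0.9], [-1.5, 0.5], [-1.0, -1.0], [-0.1, 0.8], [1.2, -1.1], [-0.4, -1.3], [0.8, 1.6], [-0.9, -0.2]]
```

View pics/c1.png

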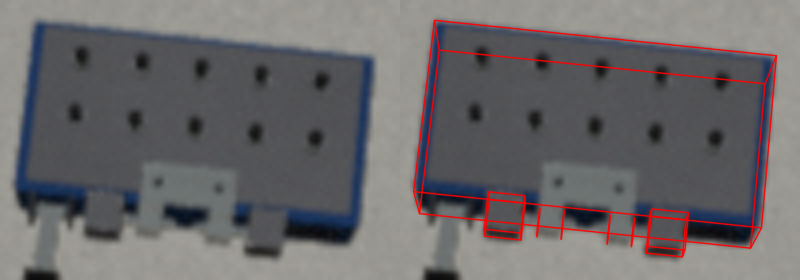

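View pics/c2.png

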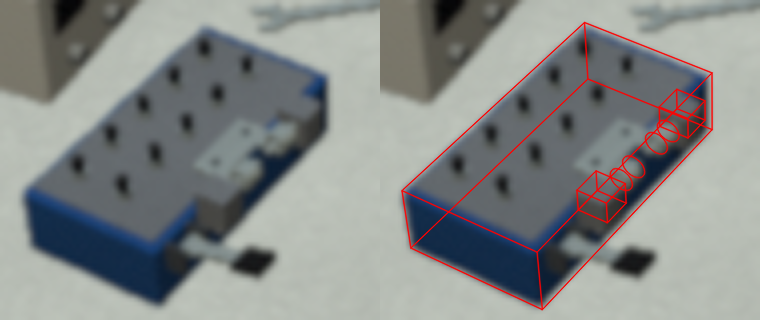

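View pics/l1.png

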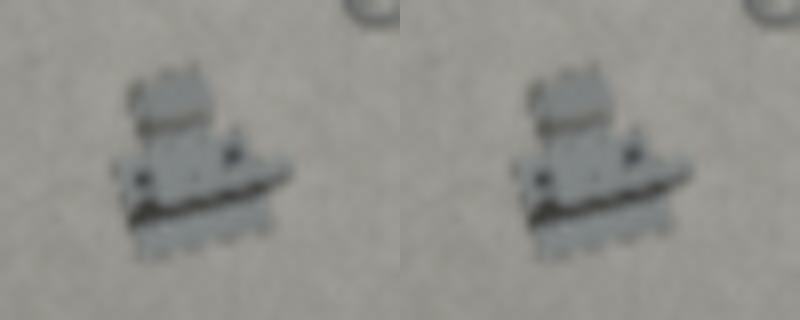

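View pics/l2.png

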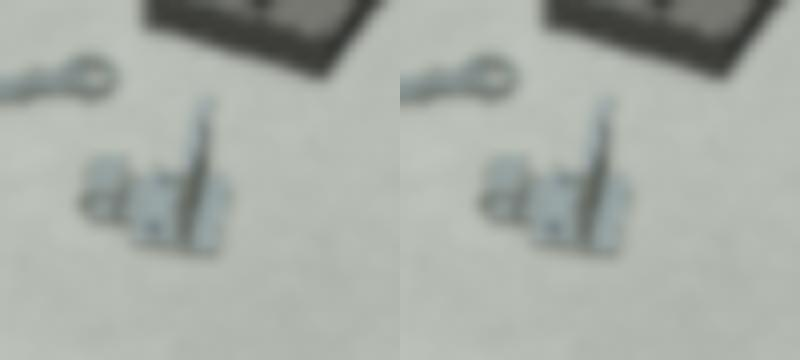

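```bash
cat >> h.py <<'E'
from scipy.ndimage import map_coordinates, gaussian_filter
def refine(S,views,p0,z0=0,rng=2.5,it=12,free=None,loss="soft_l1"):
    """views: {cam:[(a,b),...] local edges}; line search for strongest gradient along the normal"""
    p=np.array(p0,float)
    G={n:gaussian_filter(S[n]["img"].astype(float),(0.7,0.7,0)) for n in views}
    ts=np.arange(-rng,rng+.01,.1)
    for k in range(it):
        dat=[]
        for n,E in views.items():
            for a,b in E:
                a,b=np.array(a,float),np.array(b,float)
                m=max(4,int(np.linalg.norm(a-b)/4)); L=a+(b-a)*np.linspace(.08,.92,m)[:,None]
                q=proj(S[n],place(p,L,z0)); d=q[-1]-q[0]; d/=np.linalg.norm(d); nn=np.array([-d[1],d[0]])
                pts=q[:,None]+ts[None,:,None]*nn
                g=0
                prof=[map_coordinates(G[n][:,:,c],[pts[...,1],pts[...,0]],order=1) for c in range(3)]
                g=np.sqrt(sum(np.gradient(x,axis=1)**2 for x in prof))
                g=g.mean(0) # whole edge
                g=g*np.exp(-ts**2/(2*2.0**2))
                i=int(g.argmax()); w=g[i]
                dat.append((n,L,q+ts[i]*nn,nn,ts[i],w))
        def f(pp): return np.concatenate([((proj(S[n],place(pp,L,z0))-t)@nn)/np.sqrt(len(L)) for n,L,t,nn,_,_ in dat])
        p=least_squares(f,p,loss=loss,f_scale=.3).x
    res=[np.round(np.mean((proj(S[n],place(p,L,z0))-t)@nn),2) for n,L,t,nn,_,_ in dat]
    return p,res
E
python3 - <<'E'
from h import *
S=load(); p=np.load("case0.npy")
A,B,C,D=(168,145,73),(168,-145,73),(18,-145,73),(18,145,73)
c,d,a=(18,-145,0),(18,145,0),(168,145,0)
top=[(A,B),(B,C),(D,A)]; side=[(A,B),(B,C),(C,D),(D,A),(d,a),(D,d),(A,a)]
for v in({"top":top},{"side":side},{"top":top,"side":side}):
    q,r=refine(S,v,p); print(q,r)
np.save("case1.npy",q)
overlay(S["top"],tf(q,CASE),245,130,70,40,5,"pics/c3.png");overlay(S["side"],tf(q,CASE),205,155,55,55,7,"pics/c4.png")
E
```

```text
[ 5.43446001e+02 -1.29494968e+01 -7.98797012e-02] [np.float64(-0.0), np.float64(-0.1), np.float64(-0.1)]
[ 5.44540336e+02 -1.85014590e+01 -4.11999232e-02] [np.float64(-0.44), np.float64(-0.8), np.float64(-0.26), np.float64(-0.8), np.float64(0.0), np.float64(0.07), np.float64(-0.24)]
[ 5.44549905e+02 -1.74953816e+01 -3.47177186e-02] [np.float64(-0.11), np.float64(-0.29), np.float64(0.09), np.float64(-0.41), np.float64(-0.5), np.float64(-0.49), np.float64(-0.81), np.float64(-0.21), np.float64(0.07), np.float64(-0.1)]
```

View pics/c3.png

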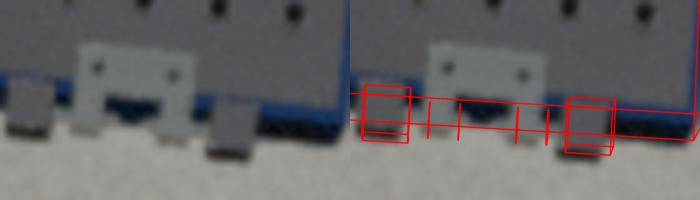

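View pics/c4.png

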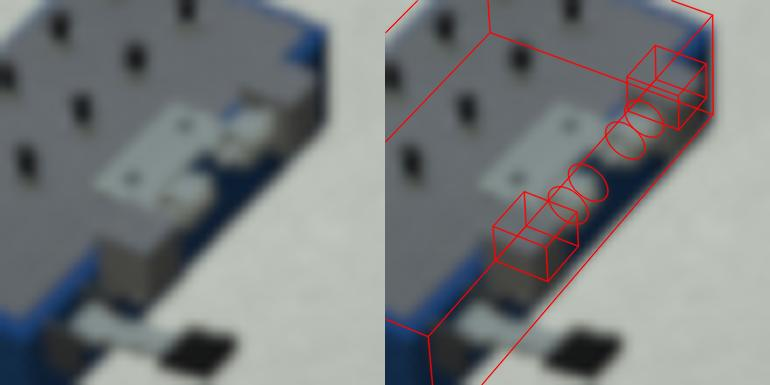

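Run:
```python
from h import *
S=load(); q=np.array([543.7,-13.2,-.080]); np.save("case1.npy",q)
overlay(S["top"],tf(q,CASE),245,130,70,40,5,"pics/c3.png");overlay(S["side"],tf(q,CASE),205,155,55,55,7,"pics/c4.png")
# leaf init: zoom l1 picks (factor 8, origin 330,155)
u=lambda X,Y,x,y,f=8:((X+.5)/f-.5+x,(Y+.5)/f-.5+y)
T=np.array([u(*a,330,155) for a in[(133,80),(205,68),(145,262),(270,232),(293,172),(115,165)]])
L=[(45,15,24),(45,-15,24),(-18,30,3),(-18,-30,3),(4,-30,56),(4,30,56)]
f=lambda p:(proj(S["top"],place(p,L))-T).ravel()
r=least_squares(f,[480,-190,.2]);print(r.x,r.fun.reshape(-1,2).round(1).tolist())
np.save("leaf0.npy",r.x)
overlay(S["top"],tf(r.x,LEAF),330,155,50,40,8,"pics/l1.png");overlay(S["side"],tf(r.x,LEAF),260,130,50,45,8,"pics/l2.png")
```

```text
[ 4.83665861e+02 -2.99665938e+02  1.91269923e-01] [[1.0, 1.5], [0.6, 1.6], [-2.4, -1.6], [-1.0, -0.6], [-1.4, -2.3], [3.2, 1.4]]
```

View pics/c3.png

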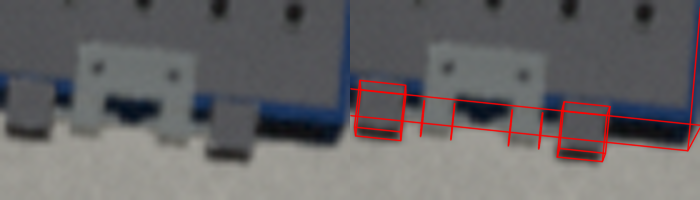

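View pics/c4.png

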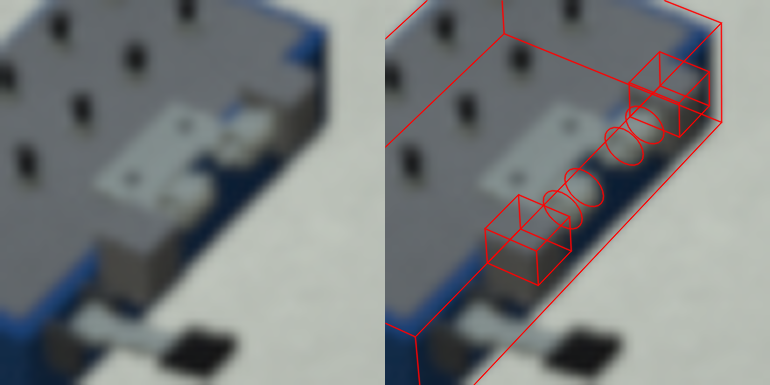

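View pics/l1.png

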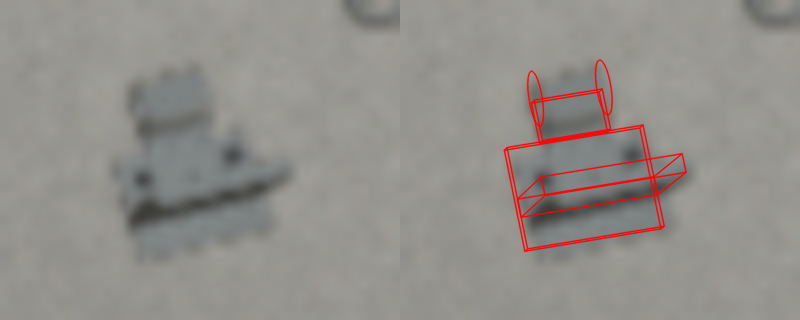

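View pics/l2.png

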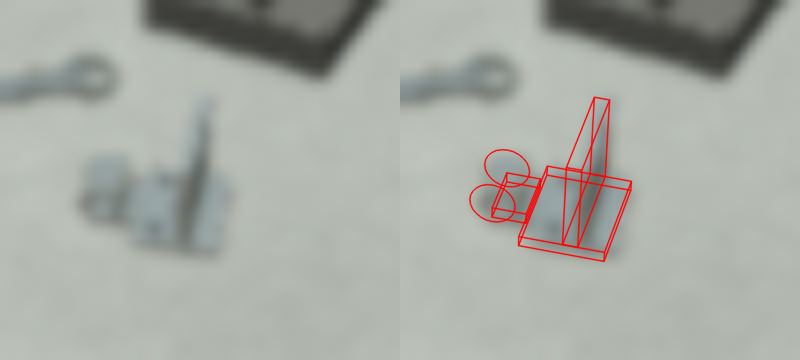

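Run:
```python
from h import *
S=load()
for i,p in enumerate([[477,-298,.25],[477,-298,.32]]):
  overlay(S["top"],tf(p,LEAF),330,155,50,40,8,f"pics/l1{i}.png");overlay(S["side"],tf(p,LEAF),260,130,50,40,8,f"pics/l2{i}.png")
a=[cv2.imread(f"pics/l{v}{i}.png") for i in(0,1) for v in(1,2)]
cv2.imwrite("pics/l3.png",np.vstack([np.hstack([a[0][:,400:],a[1][:,400:]]),np.hstack([a[2][:,400:],a[3][:,400:]])]))
```

```text
(no output)
```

View pics/l3.png

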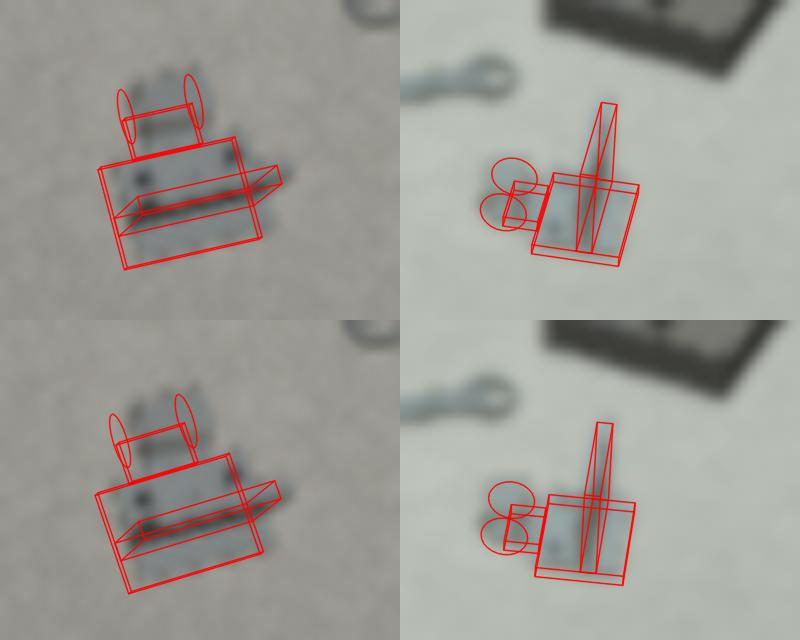

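Run:
```python
from h import *
S=load()
top=[((-18,30,0),(-18,-30,0)),((-18,-30,6),(-6,-30,6)),((-18,30,6),(-6,30,6)),((37,15,24),(53,15,24)),((37,-15,24),(53,-15,24)),((57,-15,14),(57,15,14)),((27,15,6),(27,30,6)),((27,-15,6),(27,-30,6))]
side=[((-18,30,0),(27,30,0)),((-18,30,0),(-18,-30,0)),((27,30,6),(27,16,6)),((4,30,12),(4,30,56)),((-4,-30,25),(-4,-30,56)),((57,15,12),(57,-15,14))]
for v in({"top":top},{"side":side},{"top":top,"side":side}):
  for p0 in([481,-303,.28],[483,-301,.25]):
    q,r=refine(S,v,p0,rng=1.8); print(q,[float(x) for x in r])
np.save("leaf1.npy",q)
p=q
overlay(S["top"],tf(p,LEAF),330,155,50,40,8,f"pics/l10.png");overlay(S["side"],tf(p,LEAF),260,130,50,40,8,f"pics/l20.png")
a=[cv2.imread(f"pics/l{v}0.png") for v in(1,2)]
cv2.imwrite("pics/l3.png",np.vstack(a)[:, :])
```

```text
[ 4.77535006e+02 -3.03183488e+02  3.19207097e-01] [0.23, -0.51, 0.39, 0.68, -0.52, -0.73, 0.37, -0.68]
[ 4.77584232e+02 -3.03090567e+02  3.18520222e-01] [0.2, -0.52, 0.38, 0.7, -0.5, -0.7, 0.3, -0.69]
[ 4.78435359e+02 -3.00727105e+02  2.90626338e-01] [0.01, 0.1, -0.59, 0.12, -0.22, 0.5]
[ 4.78312748e+02 -3.00527605e+02  2.93115190e-01] [-0.01, 0.05, -0.64, 0.17, -0.17, 0.45]
[ 4.78388621e+02 -3.02679052e+02  3.04037795e-01] [-0.01, -0.37, 0.13, 0.72, -0.48, -0.69, 0.61, -1.02, 0.12, 0.19, -0.51, 0.39, -0.11, 0.59]
[ 4.78279764e+02 -3.02540166e+02  3.02735179e-01] [-0.06, -0.34, 0.16, 0.7, -0.5, -0.74, 0.58, -0.95, 0.08, 0.13, -0.48, 0.41, -0.05, 0.53]
```

View pics/l3.png

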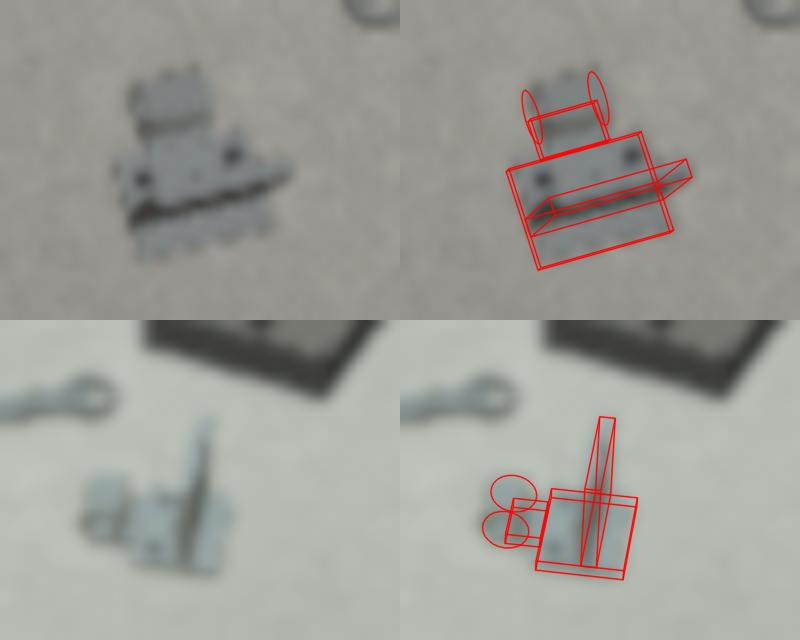

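Run:
```python
from h import *
S=load()
R=[]
for p in([482,-303.5,.25],[482,-302,.29]):
  overlay(S["top"],tf(p,LEAF),330,155,50,40,8,f"pics/l10.png");overlay(S["side"],tf(p,LEAF),260,130,50,40,8,f"pics/l20.png")
  a=[cv2.imread(f"pics/l{v}0.png")[:,400:] for v in(1,2)]
  R.append(np.hstack(a))
cv2.imwrite("pics/l3.png",np.vstack(R))
```

```text
(no output)
```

View pics/l3.png

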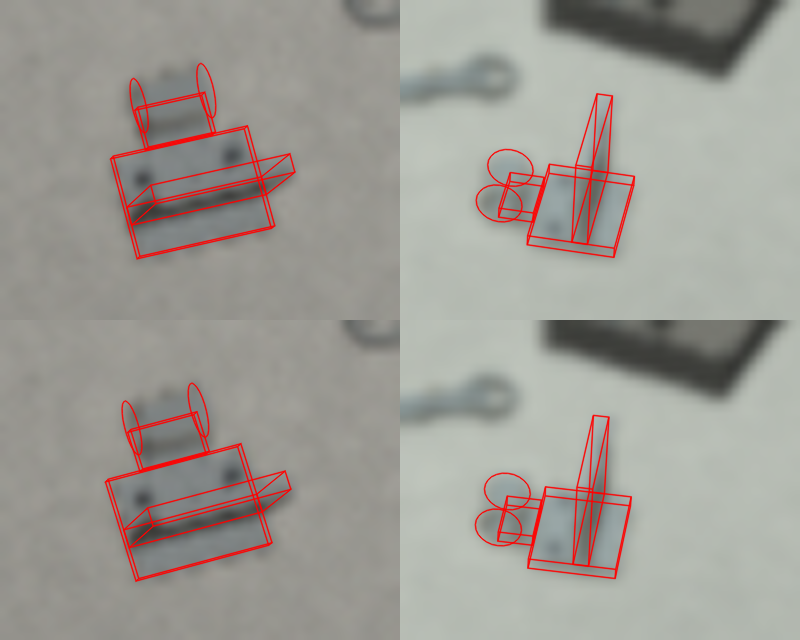

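```bash
cat > plan.py <<'E'
from h import *
from scipy.spatial.transform import Rotation as Ro
case=np.load("case1.npy")
def st():
    o=telemetry.observe(); q=o["ee_rot"]; return o,Ro.from_quat([q[1],q[2],q[3],q[0]])
def yawR(yaw,tilt=None):
    x=np.array([np.cos(yaw),np.sin(yaw),0]); y=np.array([0,0,-1.]); return Ro.from_matrix(np.c_[x,y,np.cross(x,y)])
def go(pos,yaw,R=None):
    o,C=st(); T=R if R is not None else yawR(yaw)
    rv=(C.inv()*T).as_rotvec(degrees=True); d=C.inv().apply(np.array(pos)-o["ee_pos"])
    print("t",round(o["t"],2),"pos",o["ee_pos"].round(1),"axis",C.as_matrix().round(3).tolist(),"F",o["ft_force"].round(1),"gap",round(o["finger_gap"],1))
    print("  turn",rv.round(2),"shift",d.round(1),"rows>=",max(np.linalg.norm(rv)/7.16,np.linalg.norm(d)/41.7).round(1))
E
python3 - <<'E'
from plan import *
pad=place(case,[(-63,112,82)])[0]; print("pad",pad)
go([pad[0],pad[1],250],np.pi+case[2])
E
```

```text
pad [489.85193823 103.47641683  82.        ]
t 0.7 pos [ 176.1 -573.6  303.9] axis [[-0.293, -0.0, -0.956], [0.956, 0.0, -0.293], [0.0, -1.0, -0.0]] F [-0.3  0.4 -0.6] gap 85.3
  turn [  0.   -68.35   0.  ] shift [ 555.2   53.9 -498.6] rows>= 17.9
```

servo_tool:
  motion: "0 -7 0 35 10 -30 0; 0 -14 0 70 20 -60 0; 0 -20 0 105 30 -94 0; 0 -26 0 140 40 -126 0; 0 -32 0 175 50 -157 0; 0 -38 0 206 54 -186 0; 0 -43 0 236 54 -213 0; 0 -48 0 266 54 -240 0"

```text
t: 1.37
ee_pos: [314.7, -274.3, 250.3]
ee_rot: [-0.151, 0.151, 0.691, -0.691]
ft_force: [1.7, -0.6, 1.3]
finger_gap: -0.1
```

Run:
```python
from plan import *
pad=place(case,[(-63,112,82)])[0]
go([pad[0],pad[1],220],np.pi+case[2])
```

```text
t 1.37 pos [ 314.7 -274.3  250.3] axis [[-0.908, 0.0, -0.418], [0.418, 0.0, -0.908], [-0.0, -1.0, -0.0]] F [ 1.7 -0.6  1.3] gap -0.1
  turn [ 1.000e-02 -2.014e+01 -0.000e+00] shift [  -1.1   30.4 -416.4] rows>= 10.0
```

servo_tool:
  motion: "0 -3 0 0 4 -40 0; 0 -6 0 0 8 -80 0; 0 -9 0 0 12 -120 0; 0 -12 0 0 16 -160 0; 0 -15 0 0 20 -200 0; 0 -17 0 0 24 -240 0; 0 -19 0 0 28 -280 0; 0 -20.1 0 -1 30 -320 0"

```text
t: 2.03
ee_pos: [450.7, 15.9, 220.8]
ee_rot: [-0.029, 0.029, 0.707, -0.706]
ft_force: [0.4, 0.1, 0.2]
finger_gap: -0.1
```

Run:
```python
from plan import *
pad=place(case,[(-63,112,82)])[0]
go([pad[0],pad[1],170],np.pi+case[2])
```

```text
t 2.03 pos [450.7  15.9 220.8] axis [[-0.997, 0.001, -0.082], [0.082, 0.001, -0.997], [-0.001, -1.0, -0.001]] F [0.4 0.1 0.2] gap -0.1
  turn [ 0.04 -0.1  -0.04] shift [-31.8  50.9 -90.4] rows>= 2.6
```

servo_tool:
  motion: "0 0 0 -11 10 -30 0; 0 0 0 -22 25 -60 0; 0 0 0 -32 40 -90 0; 0 0 0 -32 51 -90 0; 0 0 0 -32 51 -90 0; 0 0 0 -32 51 -90 0"

```text
t: 2.53
ee_pos: [489.7, 100.3, 169.4]
ee_rot: [0.03, -0.029, -0.706, 0.707]
ft_force: [-0.3, -0.6, -0.2]
finger_gap: 0.3
```

Run:
```python
from plan import *
pad=place(case,[(-63,112,82)])[0]
go([pad[0],pad[1],115],np.pi+case[2])
S=load(); overlay(S["top"],[],210,120,80,70,5,"pics/m1.png");overlay(S["side"],[],190,140,80,70,5,"pics/m2.png")
```

```text
t 2.53 pos [489.7 100.3 169.4] axis [[-0.996, -0.001, -0.084], [0.084, -0.001, -0.996], [0.001, -1.0, 0.001]] F [-0.3 -0.6 -0.2] gap 0.3
  turn [-0.07 -0.23  0.06] shift [ 0.1 54.4 -3.2] rows>= 1.3
```

View pics/m2.png

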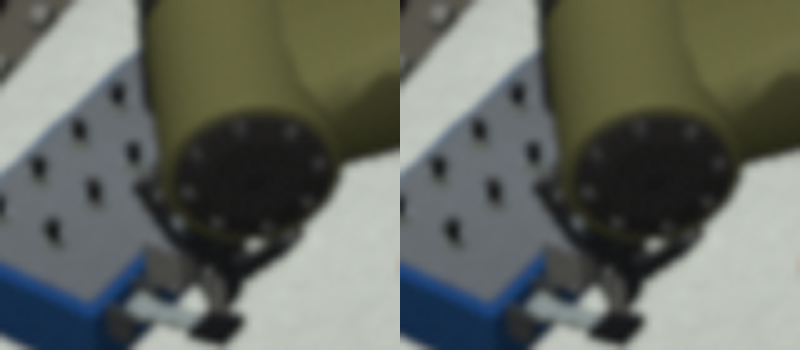

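View pics/m1.png

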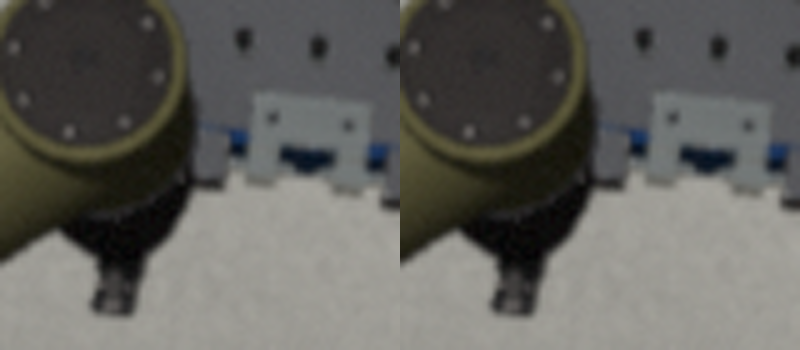

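servo_tool:
  motion: "0 0 0 0 6 -3 0; 0 0 0 0 12 -3 0; 0 0 0 0 18 -3 0; 0 0 0 0 24 -3 0; 0 0 0 0 30 -3 0; 0 0 0 0 35 -3 0; 0 0 0 0 40 -3 0; 0 0 0 0 44 -3 0"

```text
t: 3.3
ee_pos: [490.1, 103.4, 125.0]
ee_rot: [-0.03, 0.03, 0.707, -0.706]
ft_force: [-0.7, 0.9, -0.4]
finger_gap: -0.3
```

servo_tool:
  motion: "0 0 0 0 3 0 0; 0 0 0 0 6 0 0; 0 0 0 0 8 0 0; 0 0 0 0 8 0 0"

```text
t: 3.63
ee_pos: [490.4, 103.5, 119.1]
ee_rot: [0.03, -0.03, -0.706, 0.707]
ft_force: [-5.1, -0.9, 9.0]
finger_gap: -0.2
```

Run:
```python
from plan import *
print(telemetry.observe()["ee_pos"],telemetry.observe()["ft_force"])
S=load(); overlay(S["top"],[],210,120,80,70,5,"pics/m3.png");overlay(S["side"],[],190,140,80,70,5,"pics/m4.png")
```

```text
[490.41662902 103.47412751 119.09352724] [-5.11411087 -0.8591553   8.97431695]
```

View pics/m4.png

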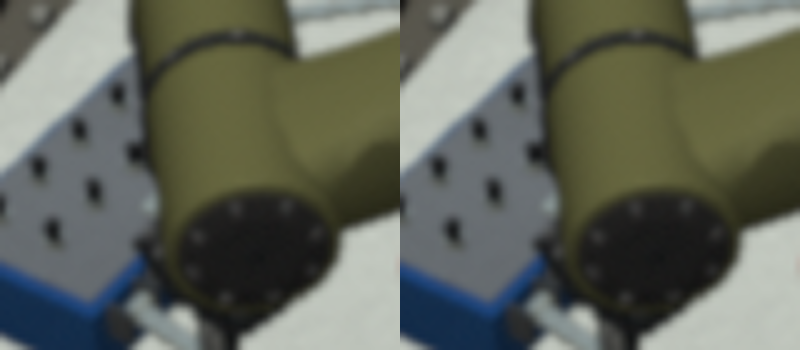

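servo_tool:
  motion: "0 0 0 0 3 0 0; 0 0 0 0 3 0 0; 0 0 0 0 -10 0 0; 0 0 0 0 -40 0 0; 0 0 0 -10 -70 20 0; 0 0 0 20 -95 40 0; 0 0 0 50 -100 75 0; 0 0 0 75 -103 105 0"

```text
t: 4.4
ee_pos: [409.1, 7.7, 221.4]
ee_rot: [-0.029, 0.03, 0.707, -0.706]
ft_force: [0.1, -0.7, 1.4]
finger_gap: 0.0
```

servo_tool:
  motion: "0 0 0 30 0 25 85; 0 0 0 60 0 50 85; 0 0 0 80 0 85 85; 0 0 0 80 0 120 85; 0 0 0 80 0 155 85; 0 0 0 80 0 160 85"

```text
t: 4.9
ee_pos: [314.9, -148.5, 220.9]
ee_rot: [0.031, -0.033, -0.706, 0.707]
ft_force: [0.4, 0.1, 0.5]
finger_gap: 72.2
```

Run:
```python
from plan import *
print(telemetry.observe()["ee_pos"],telemetry.observe()["ft_force"])
S=load(); overlay(S["top"],[],220,120,80,70,5,"pics/m5.png");overlay(S["side"],[],190,150,70,70,5,"pics/m6.png")
cv2.imwrite("pics/m7.png",np.vstack([cv2.imread("pics/m5.png")[:,:400],cv2.resize(cv2.imread("pics/m6.png")[:,:350],(400,400))])[:600])
```

```text
[ 314.89022176 -148.51934044  220.85237248] [0.41074951 0.07638779 0.45263719]
```

View pics/m5.png

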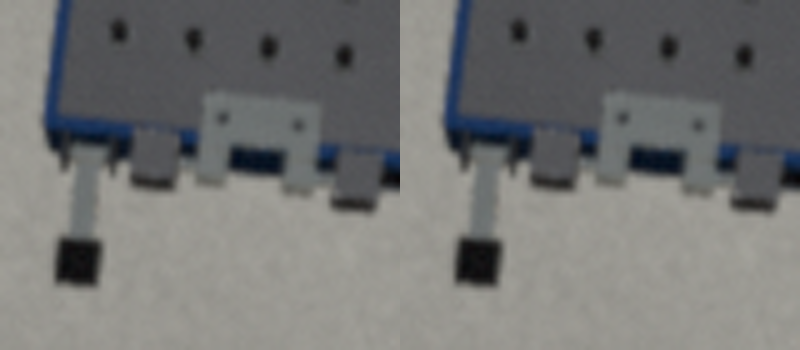

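View pics/m6.png

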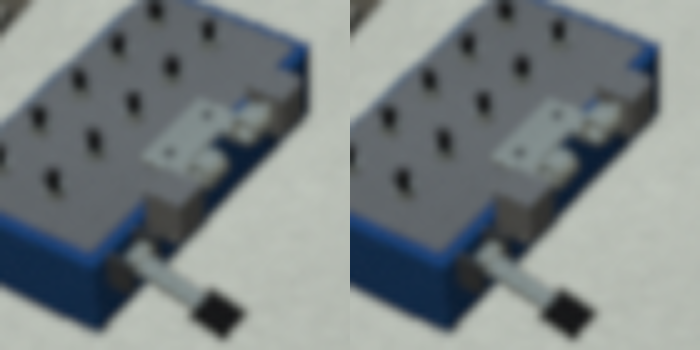

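Run:
```python
from plan import *
leaf=np.array([482,-303.5,.255]); np.save("leaf2.npy",leaf)
go([leaf[0],leaf[1],160],np.pi+leaf[2])
```

```text
t 5.0 pos [ 315.8 -145.9  220.2] axis [[-0.996, -0.0, -0.089], [0.089, 0.0, -0.996], [0.0, -1.0, -0.0]] F [ 0.5  0.4 -0.5] gap 84.3
  turn [ 1.000e-02 -1.974e+01  1.000e-02] shift [-179.7   60.2  142.1] rows>= 5.7
```

servo_tool:
  motion: "0 -4 0 -26 5 20 30; 0 -8 0 -52 10 41 30; 0 -12 0 -78 20 62 30; 0 -16 0 -104 30 82 30; 0 -19.7 0 -130 40 103 30; 0 -19.7 0 -156 50 123 30; 0 -19.7 0 -180 60 142 30; 0 -19.7 0 -180 60 142 30"

```text
t: 5.67
ee_pos: [485.8, -301.3, 153.8]
ee_rot: [0.088, -0.095, 0.703, -0.7]
ft_force: [-1.5, 1.3, -2.0]
finger_gap: 30.1
```

Run:
```python
from plan import *
leaf=np.load("leaf2.npy")
S=load();go([leaf[0],leaf[1],85],np.pi+leaf[2])
overlay(S["top"],tf(leaf,LEAF),320,130,60,60,6,"pics/n1.png");overlay(S["side"],tf(leaf,LEAF),250,120,65,65,6,"pics/n2.png")
```

```text
t 5.77 pos [ 484.4 -300.   157.7] axis [[-0.966, -0.005, 0.257], [-0.257, 0.001, -0.966], [0.004, -1.0, -0.003]] F [0.1 0.1 0.6] gap 29.7
  turn [0.15 0.29 0.25] shift [ 2.9 72.7  3. ] rows>= 1.7
```

View pics/n1.png

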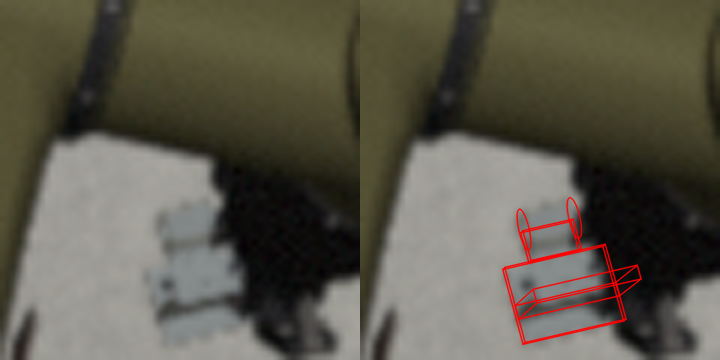

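View pics/n2.png

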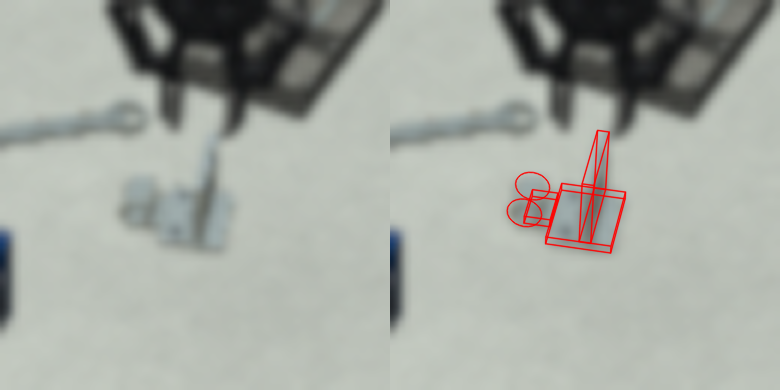

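servo_tool:
  motion: "0 0 0 3 12 3 30; 0 0 0 3 24 3 30; 0 0 0 3 36 3 30; 0 0 0 3 48 3 30; 0 0 0 3 58 3 30; 0 0 0 3 66 3 30; 0 0 0 3 71 3 30; 0 0 0 3 72 3 30"

```text
t: 6.43
ee_pos: [481.1, -304.6, 87.1]
ee_rot: [0.091, -0.092, 0.701, -0.701]
ft_force: [-0.1, 0.6, -0.0]
finger_gap: 29.8
```

servo_tool:
  motion: "0 0 0 0 1 0 8; 0 0 0 0 1 0 4; 0 0 0 0 1 0 0; 0 0 0 0 1 0 0; 0 0 0 0 1 0 0; 0 0 0 0 1 0 0; 0 0 0 0 1 0 0; 0 0 0 0 1 0 0"

```text
t: 7.1
ee_pos: [481.8, -304.9, 87.7]
ee_rot: [-0.092, 0.091, -0.701, 0.701]
ft_force: [-0.2, 0.1, 0.8]
finger_gap: 7.0
```

Run:
```python
from plan import *
go([482,-303.5,160],np.pi+.26)
```

```text
t 7.1 pos [ 481.8 -304.9   87.7] axis [[-0.967, 0.001, 0.257], [-0.257, -0.0, -0.967], [-0.001, -1.0, 0.0]] F [-0.2  0.1  0.8] gap 7.0
  turn [-0.02 -0.03 -0.03] shift [ -0.6 -72.3  -1.3] rows>= 1.7
```

servo_tool:
  motion: "0 0 0 0 -20 0 0; 0 0 0 0 -45 0 0; 0 0 0 0 -70 0 0; 0 0 0 0 -95 0 0; 0 0 0 0 -120 0 0; 0 0 0 0 -130 0 0; 0 0 0 0 -132 0 0; 0 0 0 0 -132 0 0"

```text
t: 7.77
ee_pos: [481.6, -304.6, 218.7]
ee_rot: [0.091, -0.091, 0.701, -0.701]
ft_force: [-0.9, -0.2, -2.9]
finger_gap: 7.3
```

Run:
```python
from plan import *
t=place(case,[(-45,0,220)])[0]; print(t)
go(t,np.pi+case[2])
```

```text
[498.84392322  -9.60383877 220.        ]
t 7.77 pos [ 481.6 -304.6  218.7] axis [[-0.967, -0.0, 0.256], [-0.256, 0.001, -0.967], [-0.0, -1.0, -0.001]] F [-0.9 -0.2 -2.9] gap 7.3
  turn [ 0.05 19.44 -0.  ] shift [ -92.3   -1.1 -280.7] rows>= 7.1
```

servo_tool:
  motion: "0 1 0 -5 0 -15 0; 0 3 0 -14 0 -40 0; 0 6 0 -26 0 -75 0; 0 9 0 -38 0 -110 0; 0 12 0 -50 0 -145 0; 0 15 0 -62 0 -180 0; 0 18 0 -74 0 -215 0; 0 19.4 0 -84 0 -248 0"

```text
t: 8.43
ee_pos: [498.2, -41.6, 216.7]
ee_rot: [0.03, -0.028, -0.706, 0.707]
ft_force: [-0.1, -0.3, -1.5]
finger_gap: 7.2
```

Run:
```python
from plan import *
t=place(case,[(-45,0,210)])[0]; print(t)
go(t,np.pi+case[2])
```

```text
[498.84392322  -9.60383877 210.        ]
t 8.43 pos [498.2 -41.6 216.7] axis [[-0.997, -0.004, -0.082], [0.082, 0.0, -0.997], [0.004, -1.0, 0.0]] F [-0.1 -0.3 -1.5] gap 7.2
  turn [-0.01 -0.1   0.21] shift [  2.    6.7 -32. ] rows>= 0.8
```

servo_tool:
  motion: "0 0 0 0.5 3 -10 0; 0 0 0 1 5 -20 0; 0 0 0 2 7 -28 0; 0 0 0 2 7 -32 0; 0 0 0 2 7 -32 0; 0 0 0 2 7 -32 0; 0 0 0 2 7 -32 0"

```text
t: 9.02
ee_pos: [499.8, -12.3, 212.4]
ee_rot: [0.028, -0.028, -0.707, 0.707]
ft_force: [0.4, -0.1, -0.1]
finger_gap: 6.9
```

Run:
```python
from plan import *
t=place(case,[(-45,0,210)])[0]
go(t,np.pi+case[2])
o,C=st(); p=o["ee_pos"]; z0=p[2]-87.2; a=case[2]
lp=[p[0],p[1],a]
S=load(); E=tf(lp,LEAF,z0)
overlay(S["top"],E,240,120,65,60,6,"pics/q1.png");overlay(S["side"],E,195,130,65,65,6,"pics/q2.png")
```

```text
t 9.02 pos [499.8 -12.3 212.4] axis [[-0.997, -0.0, -0.08], [0.08, -0.0, -0.997], [0.0, -1.0, 0.0]] F [ 0.4 -0.1 -0.1] gap 6.9
  turn [-0.01 -0.02  0.  ] shift [ 1.1  2.4 -2.6] rows>= 0.1
```

View pics/q1.png

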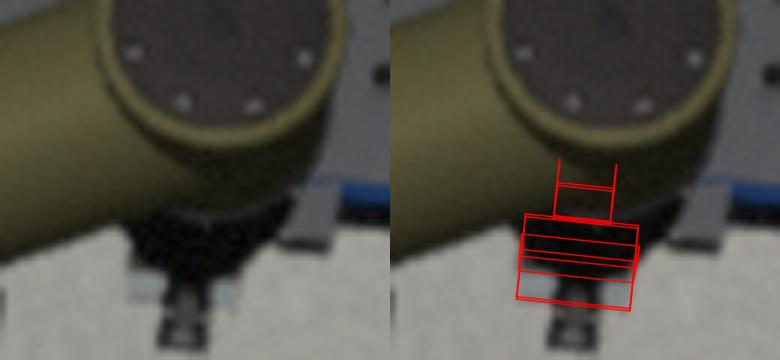

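View pics/q2.png

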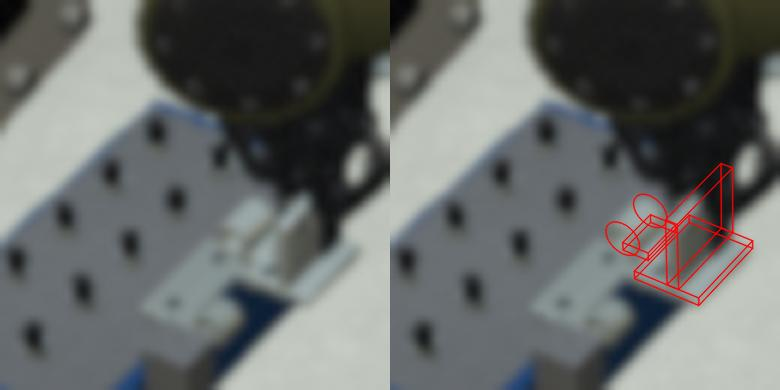

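servo_tool:
  motion: "0 0 0 1 6 -1.3 0; 0 0 0 1 12 -1.3 0; 0 0 0 1 18 -1.3 0; 0 0 0 1 24 -1.3 0; 0 0 0 1 28 -1.3 0; 0 0 0 1 30 -1.3 0; 0 0 0 1 30 -1.3 0"

```text
t: 9.7
ee_pos: [498.6, -10.2, 181.6]
ee_rot: [0.028, -0.028, -0.706, 0.707]
ft_force: [0.6, -0.6, -1.4]
finger_gap: 7.1
```

Run:
```python
from plan import *
t=place(case,[(-45,-1.3,160.3)])[0]
go(t,np.pi+case[2])
o,C=st(); p=o["ee_pos"]; z0=p[2]-87.2; a=case[2]
q=place([p[0],p[1],a],[(0,1.3,0)])[0]
S=load(); E=tf([q[0],q[1],a],LEAF,z0)
overlay(S["top"],E,240,120,65,60,6,"pics/q1.png");overlay(S["side"],E,195,130,65,65,6,"pics/q2.png")
```

```text
t 9.7 pos [498.6 -10.2 181.6] axis [[-0.997, -0.001, -0.079], [0.079, -0.0, -0.997], [0.001, -1.0, 0.0]] F [ 0.6 -0.6 -1.4] gap 7.1
  turn [-0.02  0.05  0.07] shift [-0.2 21.3  0.7] rows>= 0.5
```

View pics/q1.png

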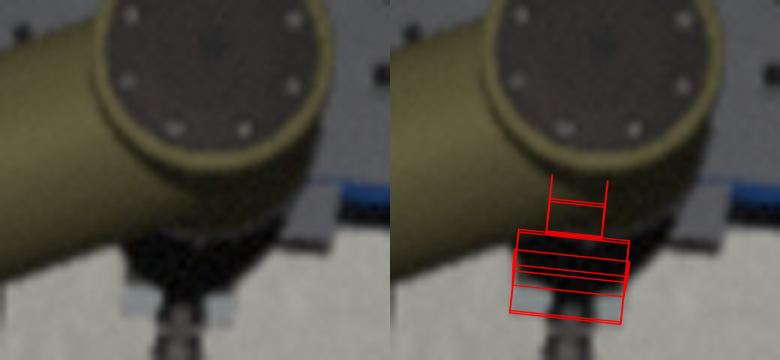

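View pics/q2.png

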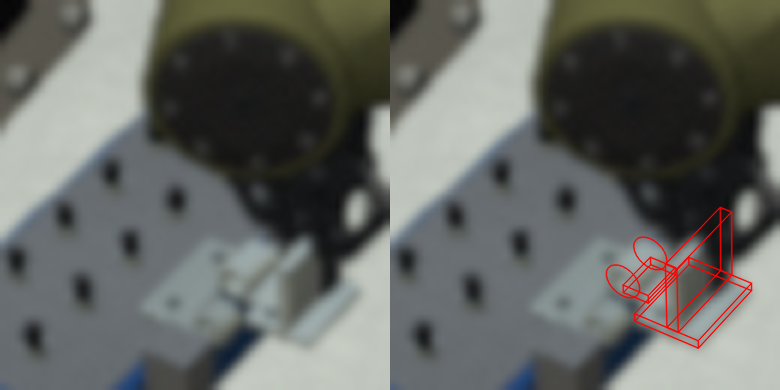

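servo_tool:
  motion: "0 0 0 0 3 0.7 0; 0 0 0 0 6 0.7 0; 0 0 0 0 10 0.7 0; 0 0 0 0 14 0.7 0; 0 0 0 0 18 0.7 0; 0 0 0 0 20.5 0.7 0; 0 0 0 0 21 0.7 0; 0 0 0 0 21 0.7 0"

```text
t: 10.47
ee_pos: [498.7, -10.9, 161.1]
ee_rot: [0.028, -0.028, -0.706, 0.707]
ft_force: [0.6, -0.7, -2.1]
finger_gap: 7.1
```

servo_tool:
  motion: "0 0 0 0 0 0 0; 0 0 0 0 0 0 0; 0 0 0 0 0 0 0"

```text
t: 10.72
ee_pos: [498.9, -10.8, 161.7]
ee_rot: [-0.028, 0.028, 0.707, -0.706]
ft_force: [0.3, -0.3, -1.7]
finger_gap: 7.4
```

Run:
```python
from plan import *
t=place(case,[(-45,-1.3,160.3)])[0]
go(t,np.pi+case[2])
o,C=st(); p=o["ee_pos"]; z0=p[2]-87.2; a=case[2]
q=place([p[0],p[1],a],[(0,1.3,0)])[0]
S=load(); E=tf([q[0],q[1],a],LEAF,z0)
overlay(S["top"],E,240,120,65,60,6,"pics/r1.png");overlay(S["side"],E,205,145,55,55,7,"pics/r2.png")
cs=tf(case,CASE[12:])
overlay(S["side"],cs,205,145,55,55,7,"pics/r3.png")
```

```text
t 10.72 pos [498.9 -10.8 161.7] axis [[-0.997, 0.0, -0.079], [0.079, 0.0, -0.997], [-0.0, -1.0, -0.0]] F [ 0.3 -0.3 -1.7] gap 7.4
  turn [ 0.01  0.05 -0.02] shift [0.1 1.4 0.1] rows>= 0.0
```

View pics/r1.png

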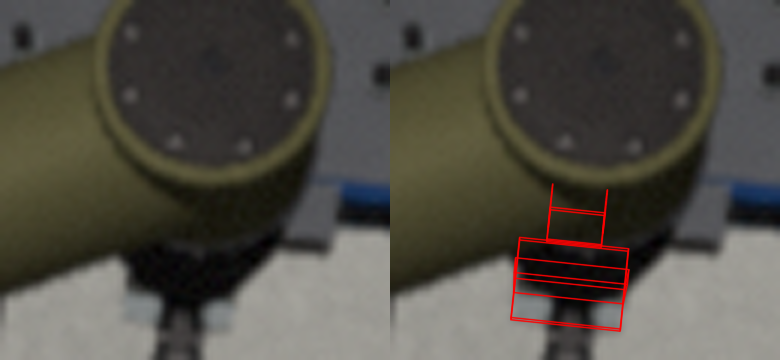

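View pics/r2.png

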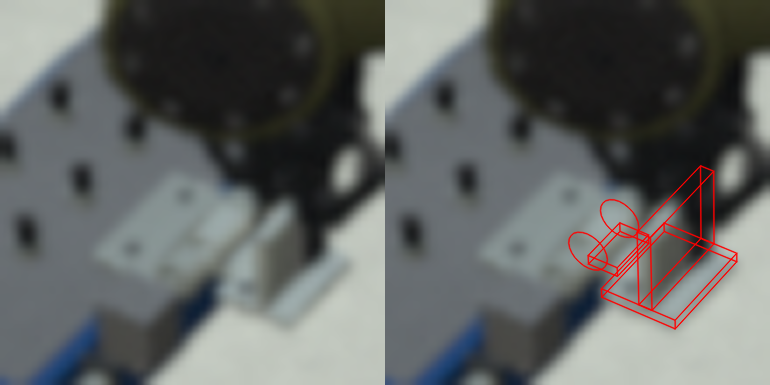

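View pics/r3.png

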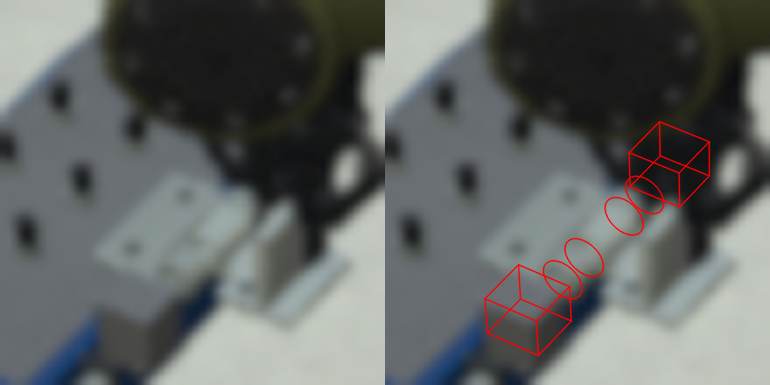

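servo_tool:
  motion: "0 0 0 0 1.2 0.5 0; 0 0 0 0 1.2 1 0; 0 0 0 0 1.2 1.5 0; 0 0 0 0 1.2 2 0; 0 0 0 0 1.2 2.5 0; 0 0 0 0 1.2 2.5 0; 0 0 0 0 1.2 2.5 0"

```text
t: 11.4
ee_pos: [498.6, -13.4, 160.2]
ee_rot: [-0.028, 0.028, 0.707, -0.707]
ft_force: [1.1, -0.2, -1.3]
finger_gap: 7.7
```

servo_tool:
  motion: "0 0 0 0 0 0.5 0; 0 0 0 0 0 0.8 0; 0 0 0 0 0 0.8 0; 0 0 0 0 0 0.8 0"

```text
t: 11.73
ee_pos: [498.5, -13.9, 160.2]
ee_rot: [-0.028, 0.028, 0.707, -0.706]
ft_force: [-1.8, 2.0, -1.9]
finger_gap: 7.2
```

servo_tool:
  motion: "0 0 0 0 0 0.5 0; 0 0 0 0 0 0.7 0; 0 0 0 0 0 0.7 0; 0 0 0 0 0 0.7 0"

```text
t: 12.07
ee_pos: [498.5, -14.1, 160.2]
ee_rot: [-0.028, 0.028, 0.707, -0.706]
ft_force: [-1.0, 5.1, -0.3]
finger_gap: 7.7
```

servo_tool:
  motion: "0 0 0 0 0 -1 0; 0 0 0 0 0 -2.5 0; 0 0 0 0 0 -4 0; 0 0 0 0 0 -5.5 0; 0 0 0 0 0 -7 0; 0 0 0 0 0 -7 0; 0 0 0 0 0 -7 0"

```text
t: 12.65
ee_pos: [499.0, -7.8, 160.2]
ee_rot: [0.028, -0.028, -0.707, 0.707]
ft_force: [-1.0, -0.3, -1.9]
finger_gap: 7.1
```

servo_tool:
  motion: "0 0 0 0 0 -0.5 0; 0 0 0 0 0 -0.8 0; 0 0 0 0 0 -0.8 0; 0 0 0 0 0 -0.8 0"

```text
t: 12.98
ee_pos: [499.1, -7.0, 160.2]
ee_rot: [-0.028, 0.028, 0.707, -0.707]
ft_force: [0.2, -0.6, -2.3]
finger_gap: 7.3
```

servo_tool:
  motion: "0 0 0 0 0 -0.5 0; 0 0 0 0 0 -0.7 0; 0 0 0 0 0 -0.7 0; 0 0 0 0 0 -0.7 0"

```text
t: 13.32
ee_pos: [499.1, -6.3, 160.2]
ee_rot: [-0.028, 0.028, 0.707, -0.707]
ft_force: [-0.0, 0.1, -1.8]
finger_gap: 7.2
```

servo_tool:
  motion: "0 0 0 0 0 -0.5 0; 0 0 0 0 0 -0.7 0; 0 0 0 0 0 -0.7 0; 0 0 0 0 0 -0.7 0"

```text
t: 13.65
ee_pos: [499.2, -5.7, 160.2]
ee_rot: [0.028, -0.028, -0.707, 0.707]
ft_force: [-0.7, -0.5, -1.6]
finger_gap: 7.2
```

servo_tool:
  motion: "0 0 0 0 0 -0.4 0; 0 0 0 0 0 -0.4 0; 0 0 0 0 0 -0.4 0; 0 0 0 0 0 -0.4 0"

```text
t: 13.98
ee_pos: [499.1, -5.5, 160.2]
ee_rot: [0.028, -0.028, -0.706, 0.707]
ft_force: [-0.8, -2.9, -1.9]
finger_gap: 7.5
```

servo_tool:
  motion: "0 0 0 0 0 2 0; 0 0 0 0 0 4.2 0; 0 0 0 0 3 4.2 0; 0 0 0 0 6 4.2 0; 0 0 0 -2 8 4.2 0; 0 0 0 -4 8 4.2 0; 0 0 0 -4 8 4.2 0; 0 0 0 -4 8 4.2 0"

```text
t: 14.65
ee_pos: [503.0, -9.7, 152.2]
ee_rot: [0.028, -0.028, -0.707, 0.707]
ft_force: [-1.0, 0.0, -1.7]
finger_gap: 7.4
```

servo_tool:
  motion: "0 0 0 -0.5 0 0 0; 0 0 0 -0.8 0 0 0; 0 0 0 -0.8 0 0 0; 0 0 0 -0.8 0 0 0"

```text
t: 14.98
ee_pos: [503.7, -9.8, 152.3]
ee_rot: [-0.028, 0.028, 0.707, -0.706]
ft_force: [-0.3, 0.0, -1.0]
finger_gap: 7.0
```

servo_tool:
  motion: "0 0 0 -0.5 0 0 0; 0 0 0 -0.8 0 0 0; 0 0 0 -0.8 0 0 0; 0 0 0 -0.8 0 0 0"

```text
t: 15.32
ee_pos: [504.5, -9.9, 152.2]
ee_rot: [-0.028, 0.028, 0.707, -0.707]
ft_force: [0.6, -0.1, -1.8]
finger_gap: 7.6
```

servo_tool:
  motion: "0 0 0 -0.4 0 0 0; 0 0 0 -0.8 0 0 0; 0 0 0 -0.8 0 0 0; 0 0 0 -0.8 0 0 0"

```text
t: 15.65
ee_pos: [505.3, -10.0, 152.2]
ee_rot: [-0.028, 0.028, 0.707, -0.707]
ft_force: [0.5, -0.2, -1.6]
finger_gap: 7.5
```

servo_tool:
  motion: "0 0 0 -0.4 0 0 0; 0 0 0 -0.6 0 0 0; 0 0 0 -0.6 0 0 0; 0 0 0 -0.6 0 0 0"

```text
t: 15.98
ee_pos: [505.9, -10.0, 152.2]
ee_rot: [-0.028, 0.028, 0.707, -0.707]
ft_force: [-0.0, -0.9, -1.2]
finger_gap: 7.3
```

servo_tool:
  motion: "0 0 0 -0.4 0 0 0; 0 0 0 -0.6 0 0 0; 0 0 0 -0.6 0 0 0; 0 0 0 -0.6 0 0 0"

```text
t: 16.32
ee_pos: [506.5, -10.0, 152.2]
ee_rot: [-0.028, 0.028, 0.707, -0.707]
ft_force: [0.7, 1.2, -2.4]
finger_gap: 7.3
```

servo_tool:
  motion: "0 0 0 -0.4 0 0 0; 0 0 0 -0.6 0 0 0; 0 0 0 -0.6 0 0 0; 0 0 0 -0.6 0 0 0"

```text
t: 16.65
ee_pos: [507.1, -10.1, 152.2]
ee_rot: [-0.028, 0.028, 0.707, -0.707]
ft_force: [-0.5, 0.6, -2.5]
finger_gap: 7.1
```

servo_tool:
  motion: "0 0 0 -0.4 0 0 0; 0 0 0 -0.8 0 0 0; 0 0 0 -0.8 0 0 0; 0 0 0 -0.8 0 0 0"

```text
t: 16.98
ee_pos: [507.4, -10.2, 152.0]
ee_rot: [0.029, -0.027, -0.707, 0.707]
ft_force: [-4.8, 1.0, 0.4]
finger_gap: 7.2
```

servo_tool:
  motion: "0 0 0 -0.4 0 0 0; 0 0 0 -0.8 0 0 0; 0 0 0 -0.8 0 0 0; 0 0 0 -0.8 0 0 0"

```text
t: 17.32
ee_pos: [507.6, -10.2, 152.1]
ee_rot: [0.029, -0.027, -0.706, 0.707]
ft_force: [-9.8, 1.6, 3.1]
finger_gap: 7.3
```

servo_tool:
  motion: "0 0 0 3 0 0 0; 0 0 0 6 0 0 0; 0 0 0 8.5 0 0 0; 0 0 0 8.5 -3 0 0; 0 0 0 8.5 -6 0 0; 0 0 0 8.5 -8.5 0 0; 0 0 0 8.5 -8.5 0 0; 0 0 0 8.5 -8.5 0 0"

```text
t: 17.98
ee_pos: [500.4, -9.5, 161.1]
ee_rot: [-0.028, 0.028, 0.707, -0.706]
ft_force: [0.8, -1.0, -1.9]
finger_gap: 7.3
```

Run:
```python
from plan import *
go([500,-9.8,160.7],np.pi+case[2])
S=load(); o,C=st(); p=o["ee_pos"]; a=case[2]
q=place([p[0],p[1],a],[(0,1.3,0)])[0]
overlay(S["side"],tf([q[0],q[1],a],LEAF,p[2]-87.7),205,145,55,55,7,"pics/s1.png")
overlay(S["top"],[],200,100,110,90,3.6,"pics/s2.png")
```

```text
t 17.98 pos [500.4  -9.5 161.1] axis [[-0.997, 0.001, -0.079], [0.079, 0.0, -0.997], [-0.001, -1.0, -0.0]] F [ 0.8 -1.  -1.9] gap 7.3
  turn [ 0.02  0.04 -0.03] shift [0.4 0.4 0.3] rows>= 0.0
```

View pics/s1.png

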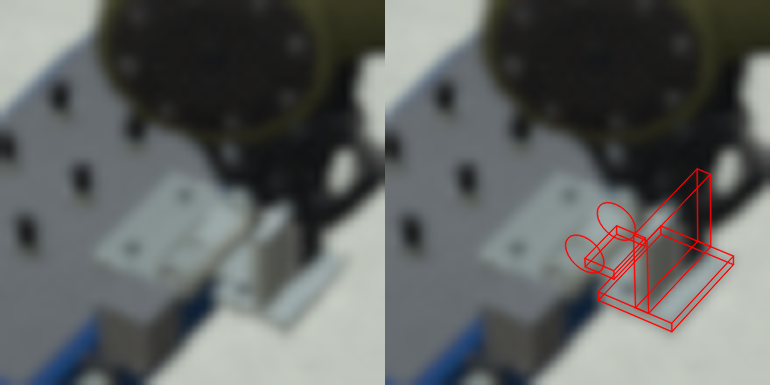

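View pics/s2.png

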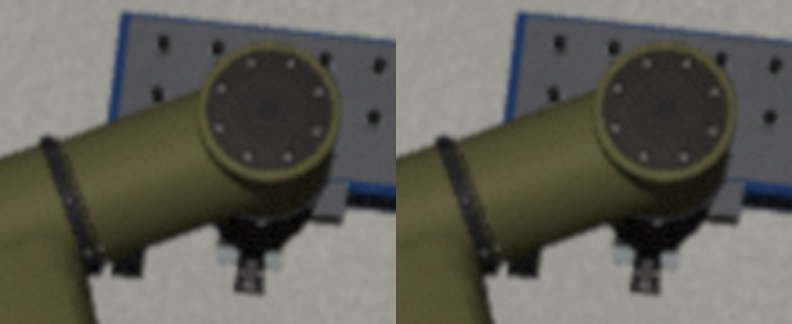

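servo_tool:
  motion: "0 0 0 0.3 0.3 0.3 0; 0 0 0 0.3 0.3 0.3 0; 0 0 0 0.3 0.3 0.3 0; 0 0 0 0.3 0.3 0.3 0; 0 0 0 0.3 0.3 0.3 0; 0 0 0 0.3 0.3 0.3 0; 0 0 0 0.3 0.3 0.3 0; 0 0 0 0.3 0.3 0.3 0"

```text
t: 18.75
ee_pos: [499.8, -9.8, 160.4]
ee_rot: [-0.028, 0.028, 0.707, -0.707]
ft_force: [0.2, -0.9, -1.0]
finger_gap: 7.5
```

Run:
```python
from plan import *
go([500,-9.8,160.7],np.pi+case[2])
S=load(); overlay(S["side"],[],170,130,100,90,4,"pics/u1.png")
go([500,-9.8,160.7],np.pi+case[2])
```

```text
t 18.75 pos [499.8  -9.8 160.4] axis [[-0.997, -0.0, -0.079], [0.079, 0.0, -0.997], [0.0, -1.0, -0.0]] F [ 0.2 -0.9 -1. ] gap 7.5
  turn [0.01 0.05 0.  ] shift [-0.1 -0.3 -0. ] rows>= 0.0
t 18.85 pos [499.8  -9.8 160.4] axis [[-0.997, -0.0, -0.079], [0.079, 0.0, -0.997], [0.0, -1.0, -0.0]] F [ 0.4 -0.4 -1.4] gap 7.7
  turn [0.   0.05 0.  ] shift [-0.1 -0.3 -0. ] rows>= 0.0
```

View pics/u1.png

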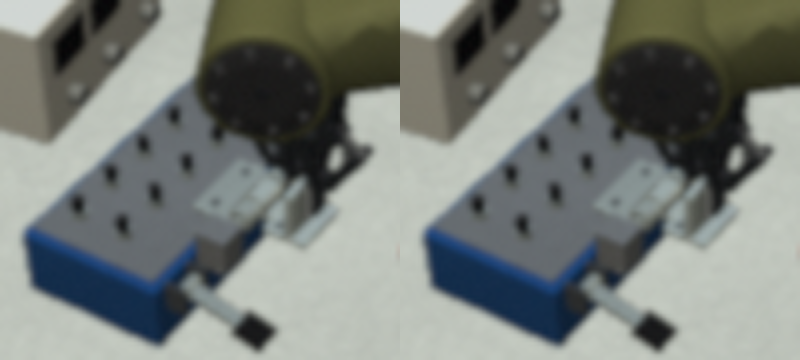

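The side picture shows the lever still down, with its pad at (255,330). The leaf's knuckle sits between the fixed knuckles at about (258,195), and only the leaf's weight is on the wrist. I'm handing in now.

```bash
python3 -c "
from rig import bot
print(bot.close_job())"
```

```text
the job is handed in; nothing more can be done
None
```

I pressed the lever down and it stayed there by itself. The single-knuckle leaf is now held in the air between the fixed knuckles. I handed the job in at about 19 s; no verdict was reported.

**Last checks**
- **Lever:** the last side picture shows it still down. The gap was clear of pins in the pictures taken after the press.
- **Grip:** the leaf is held at an opening of about 7.5 mm on its 8 mm flange. The wrist reads only about the leaf's weight (1.4 N), so there is no sign of it touching the case.
- **Along the axis:** I touched the leaf against both fixed knuckles. The play was about 8.2 mm, where 8 was expected, and I set the leaf to the middle of it.
- **To and fro:** two measurements disagreed by about 1.4 mm. Touching the case edge put the target at a tool x of about 500.3, while the pictures said 498.9. I weighted the touch more and finished at 499.8.
- **Height:** this comes only from the tool height measured when I gripped the leaf on the bench, and I had no separate touch check for it. It puts the knuckle within about 1 mm of the axis.
- **Squareness:** the tool's yaw is within about 0.001 rad of the case angle, which I measured from the pictures.

**Not a clean fit:** my first automatic edge fits gave wrong angles for both the case and the leaf, so I used hand-checked overlays instead. I did not separately check the bystanders after the moves, but the tool never went close to them.

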